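# Weigh a tray of sherds on the hook scale

### The job

Weigh the tray of sherds on the sprung hook scale. First feel in the scale's dark guard well which way the lock lever stands and, if it leans to the locked side (the hook's side), flip it fully over, never forcing it. Then hang the tray by its bail on the hook, let it down slowly until the spring carries it and the pointer settles, and leave it hanging freely, upright, with the other things undisturbed.

Things in the scene. Friction and masses are not known exactly. Their poses are not given: they have to be found in the camera images.
- scale: Fixed hook scale; origin at table height under its sliding stem. Its -x is the way the hook points (towards the robot, give or take 0.3 rad), z up. Base plate x -90..60, y -70..200 mm, 14 mm high. Closed grey gear cover x -50..50, y 43..114 mm, 135 mm high. Column at x -3..27, y -38..38 mm, up to 295 mm high; white tick board beside it at x 20, y -87..-37 mm, up to 280 mm high.
- lock_pivot (a point): Pivot of the lock lever, 64 mm above the table, fixed (axes as the scale's). The lever is a black rod, 55 mm from the pivot to the centre of its 18 mm ball end, swinging along the scale's x. It rests at random at one end or the other (ball at ball_locked or ball_free), held by an over-centre snap of about 3 N at the ball. No reading tells which.
- ball_locked (a point): Fixed point: centre of the lever's ball while locked, 20 mm to the scale's -x of the pivot and 51 mm above it. While locked, a pawl stops the hook from going down.
- ball_free (a point): Fixed point: centre of the lever's ball while free, 20 mm to the scale's +x of the pivot and 51 mm above it; the lever stops hard there.
- well_mouth (a point): Centre of the open top of the black guard well round the lever, 135 mm above the table and 17.5 mm to the scale's -x of the pivot (axes as the scale's). Inside, the well is 125 mm (x) by 65 mm (y), walls 5 mm thick; the ball's top is 11 mm or more below the rim.
- pointer (a joint): Sag of the hook and pointer in m: 0 at rest (top), grows downward to 0.045 at most. Spring 180 N/m with 0.3 N of preload: a load of W newtons settles at (W - 0.3)/180. Stays at about 0 while the lock lever is locked, whatever hangs on it.
- hook_seat (a point): Bottom of the hook's trough, on top of its 8 mm round bar, 130 mm to -x of the scale's origin, 219 mm above the table at rest; sinks with the pointer, axes as the scale's. The bar rises gently to the carriage (front face 105 mm to +x of here, its top 29 mm higher) and steeply to the upturned tip 20 mm to -x, whose top is 16 mm higher than the seat.
- tray_grip (a point): Grasp point in the upright wooden tab of the weighing tray, 178 mm above the tray's underside, axes the tray's. The tab is 8 mm thick (x), 30 mm wide (y), reaches 21 mm above this point and is clear of the bail to 35 mm below it. The grey tray is 110 mm (x) by 100 mm (y) by 40 mm, full of sherds, 0.3 to 0.62 kg, balanced under the tab. A half turn makes no difference.
- tray_bail (a point): Underside of the middle of the steel bail (8 mm round bar in the tray's y-z plane, arched over the tray, 32 degrees down either side of the middle), 131 mm above the tray's underside and 47 mm below tray_grip: this rests on hook_seat when hung, the bail crossing the hook.
- juglet: Bystander: small terracotta juglet, 108 mm tall, 80 mm across, origin under its centre.
- jar: Bystander: storage jar, 90 mm tall, 60 mm across, origin under its centre.
- bowl: Bystander: terracotta bowl, 45 mm tall, 100 mm across, origin under its centre.
- potring: Bystander: cork pot ring, 25 mm tall, 90 mm across, origin under its centre.
- vial: Bystander: small sample bottle, 70 mm tall, 40 mm across, origin under its centre.
- brush: Bystander: brush lying flat along its x, about 200 mm long.
- pot: Bystander: small terracotta pot, 80 mm tall, 92 mm across, origin under its centre.
- sherd: Bystander: flat terracotta sherd, 9 mm thick, about 80 mm long, lying flat.
There are look-alikes about, which are no part of the job. Several things look just like the part that bears tray_grip: the one meant starts farthest to the robot's right.

How it is judged:
By the outcome, as a careful person would: the job done as asked, in the order asked, and still so for the second after the job is handed in, with the robot touching nothing.
It also fails if it takes over 64 s, if anything falls off the work surface, if the arm or the gripper's body presses on something with over 40 N, if the wrist force passes 120 N, or if a joint passes its speed limit or range.

### The arm

A 6-joint arm with a two-finger parallel gripper is mounted at the origin on the work surface. World frame = base frame: x ahead of the robot, y to its left, z up, the work surface at z = 0. Lengths are in m, angles in rad, forces in N, time in s.
With the tool pointing down it reaches from about 0.2 to 0.875 m from the base axis. Payload 3.4 kg.
Tool frame: the origin (TCP) lies midway between the tips of the shut fingers; the grasp point (between the pads) lies env.tcp_to_grasp behind it (env.tcp_to_grasp is the distance from the TCP to the grasp point, in m); z points along the fingers, y is the line along which they close (so a half turn about z gives the same grasp; the last joint's range is limited). The gripper opens to 94 mm and grips with 3 to 60 N. Pads are 16 mm wide; open, the fingers measure 119 mm over their backs; the gripper's body (75 mm by 177 mm) begins 78 mm behind the grasp point.
Start: joints at [1.109, 0.276, 1.505, -0, 1.361, -0.121], TCP at [0.192, 0.542, 0.205] pointing down, gripper open.
Joint ranges: [-2.89, 2.89], [-0.75, 2.08], [0.22, 2.7], [-1.18, 4.32], [0.11, 2.71], [-2.7, 2.7]. Speed limits (rad/s): [2.57, 2.57, 3.14, 3.14, 3.14, 3.14].

### API

Orientations are given as a unit quaternion [x, y, z, w].
In Python, from workcell import env gives the robot as it stands.
- The arm moves only by the tool carry_out, never from a script. Its argument "moves" is a list of rows, each a list of 7 numbers: the shift along the world's x, y, z in mm, then the turn, a rotation vector about the world's x, y, z in rad, then the opening in per cent of the stroke, from 0 (shut) to 100 (fully open). A call has 1 to 20 rows; each row shifts and turns the commanded pose from where the row before left it; what a row does not reach is not made up. A row lasts 1/8 s, in which the tool goes at most 62.5 mm and 10.7 degrees, less where a joint would pass 70% of its speed; a pose out of reach is approached as far as the arm can. A call with a gripper value outside its range is refused whole. The fingers move at their own pace and stop on an object; "grip_force" is the grip in N (left out, the last holds). Time passes only in rows, so rows that do not move let the fingers close. It gives the time, the measured TCP pose, the force, the opening and the grip force at its end, in the units of the state.
- env.state(): the state, without advancing time (a new reading comes with each control period).
- env.get_image(name): name is "side" or "top"; returns the picture (400x640x3 uint8, red, green, blue); there is no depth.
- env.get_calibration(name): a dict with "K" (3x3 intrinsics, pixels), "rvec" (rotation vector, rad) and "tvec" (3), from world to camera coordinates, as OpenCV has them. Camera axes: x right, y down, z forward; pixel columns grow to the right and rows downward; lengths in m; the calibration is good to about 2 mm. A picture is of the moment at which its call begins. get_calibration takes no time and is no camera call.
- env.hand_in(): hands the job in; it is judged then, once.
Trained networks look in the newest picture that a camera, given by its name, has taken for a name from the list of things; names that differ only in an ending like _2 or _b are one class to them, and where a whole thing is asked for, a point or a joint stands for the part that bears it (a point fixed in the world has none). Each returns a list of dicts, best first, with "confidence" (0 to 1); they miss things now and then, are a little off and sometimes report something else, mostly with a low value. They report only what shows in the picture. A call takes as long as a camera call. They do not tell look-alikes from the thing itself.
- env.look_for(camera, name): "location" ([x, y, z] in m, in world coordinates, good to about 4 mm: the middle of the surface that is visible of it).
- env.trace(camera, name): "mask" (400x640 bool, what is visible of it).
- env.place_of(camera, name): "location" ([x, y, z] in m, in world coordinates, good to about 4 mm: a listed point, or the origin of a listed thing).
The state is a dict: "t": time; "joint_positions": joint angles; "qvel": joint speeds; "joint_torque": joint torques, N m; "position": TCP position; "tool_rot": TCP orientation; "wrist_force": force on the tool from outside, world axes, zero at the start; "torque": the same for the moment, N m; "opening": finger opening in m; "gripper_force": force on a finger pad.
Only numpy, scipy, OpenCV 4.12 (cv2) and the standard library are available. Lean on these libraries where they do the work, as an engineer would, in place of code of your own. Each camera call takes 0.05 s, during which the arm holds its last target. There are 200 camera calls.

## Working session

There is one attempt and no reset: what is moved stays moved. The work goes in short steps, Python scripts to look and compute and a tool call to move; the robot and the scene stay as the last step left them, time stands still between calls to the robot, and variables do not carry over. Pictures are saved under pics/ and viewed, at most 10 in all, crops included, and the job is handed in when it is done.

Besides the shell and the picture viewer there is one more tool, called after "Call:" as name(argument=value, ...) on one line, values as JSON. carry_out: Moves the arm, as the interface text tells. Its arguments: {"type":"object","properties":{"moves":{"type":"array","items":{"type":"array","items":{"type":"number"}}},"grip_force":{"type":"number"}},"required":["moves"]}

```bash
mkdir -p pics; ls; python3 - <<'E'
from workcell import env
import cv2,numpy as np
print(env.state()); print(env.tcp_to_grasp)
for c in("top","side"):
    im=env.get_image(c); cv2.imwrite(f"pics/{c}0.png",im[:,:,::-1])
    for n in["scale","lock_pivot","well_mouth","hook_seat","tray_grip","tray_bail","ball_locked","ball_free","juglet","jar","bowl","potring","vial","brush","pot","sherd"]:
        print(c,n,[(np.round(d["location"],3).tolist(),round(d["confidence"],2)) for d in env.place_of(c,n)])
E
```

```text
pics
{'t': 0.0, 'joint_positions': array([ 1.10905054e+00,  2.76584604e-01,  1.50610138e+00, -3.19028960e-05,
        1.36069292e+00, -1.21002390e-01]), 'qvel': array([-0.0016801 , -0.00057842, -0.00076808,  0.00012947, -0.0003673 ,
        0.00019963]), 'joint_torque': array([ 6.17017704e-04, -4.04591775e+01, -2.37230247e+01,  6.99719181e-02,
        3.41616897e-02, -1.73570647e-04]), 'position': array([0.1919254 , 0.5414314 , 0.20462333]), 'tool_rot': array([ 1.69545318e-01,  9.85521987e-01, -8.59961024e-04, -2.41626724e-04]), 'wrist_force': array([ 0.13394176,  0.0586671 , -0.53134418]), 'torque': array([ 0.01580533, -0.01722137,  0.00051297]), 'gripper_force': 0.0, 'opening': 0.0940222612018268}
0.0188
top scale [([0.636, -0.167, 0.0], 0.94), ([0.42, -0.404, -0.002], 0.59), ([0.665, -0.398, 0.001], 0.53)]
top lock_pivot [([0.657, -0.024, 0.064], 0.84)]
top well_mouth [([0.424, -0.018, 0.001], 0.2)]
top hook_seat [([0.509, -0.154, 0.217], 0.59)]
top tray_grip [([0.499, 0.284, 0.178], 0.98), ([0.379, 0.728, 0.181], 0.92), ([0.334, 0.367, 0.177], 0.73)]
top tray_bail [([0.337, 0.364
[... 907 characters left out ...]
08, -0.152, 0.221], 0.59), ([0.635, -0.02, 0.113], 0.31)]
side tray_bail [([0.387, 0.73, 0.131], 0.88), ([0.677, 0.312, 0.002], 0.71), ([0.333, 0.364, 0.132], 0.65), ([0.5, 0.276, 0.135], 0.62)]
side ball_locked [([0.639, -0.021, 0.112], 0.68)]
side ball_free [([0.652, -0.023, 0.065], 0.59), ([0.674, -0.024, 0.109], 0.56)]
side juglet [([0.397, 0.098, -0.002], 0.55), ([0.64, -0.02, 0.111], 0.55)]
side jar []
side bowl [([0.675, -0.022, 0.116], 0.66)]
side potring [([0.664, -0.397, -0.001], 0.9)]
side vial [([0.641, 0.158, -0.001], 0.63), ([0.422, -0.019, 0.003], 0.43)]
side brush [([0.464, 0.487, 0.0], 0.81)]
side pot [([0.678, 0.314, -0.0], 0.75)]
side sherd [([0.421, -0.018, 0.001], 0.54)]
```

View pics/top0.png

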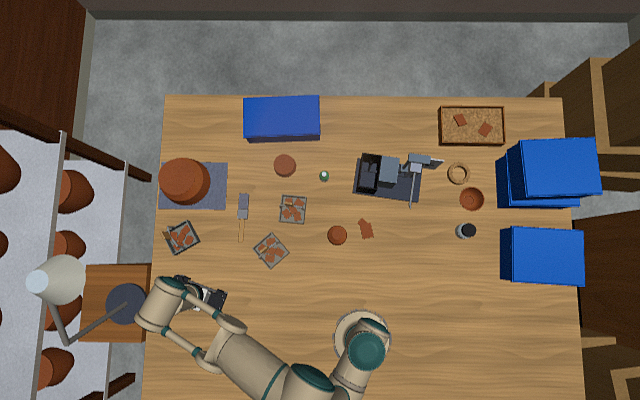

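View pics/side0.png

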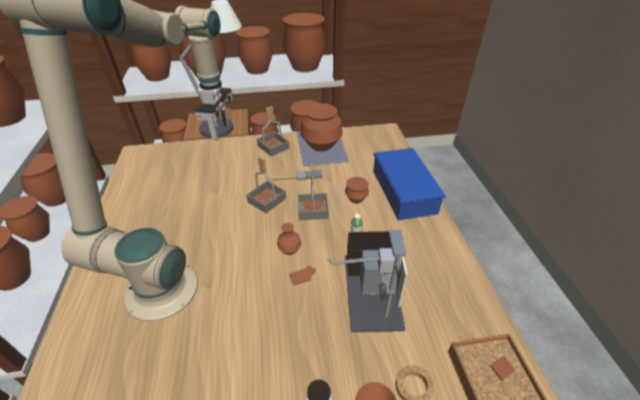

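```bash
cat > h.py <<'E'
from workcell import env
import cv2,numpy as np
def proj(c,P):
    k=env.get_calibration(c); p,_=cv2.projectPoints(np.float64(P).reshape(-1,1,3),np.float64(k["rvec"]),np.float64(k["tvec"]),np.float64(k["K"]),None); return p.reshape(-1,2)
def ray(c,uv,z):
    k=env.get_calibration(c);R,_=cv2.Rodrigues(np.float64(k["rvec"]));t=np.float64(k["tvec"]).ravel()
    uv=np.float64(uv).reshape(-1,2);d=(np.linalg.inv(k["K"])@np.c_[uv,np.ones(len(uv))].T).T@R
    C=-R.T@t; return C+d*((z-C[2])/d[:,2])[:,None]
def crop(c,im,u,v,w,h,s): return cv2.resize(im[v:v+h,u:u+w],None,fx=s,fy=s,interpolation=cv2.INTER_CUBIC)
E
python3 - <<'E'
from h import *
a=cv2.imread("pics/top0.png");b=cv2.imread("pics/side0.png")
o=np.vstack([np.hstack([crop(0,a,265,185,60,50,6),crop(0,a,350,140,73,50,6)[:,:438]]),np.hstack([crop(0,b,285,160,60,50,6),crop(0,b,325,220,73,50,6)])])
cv2.imwrite("pics/c1.png",o)
# tray yaw from tray rim edges
m=np.linalg.norm
for n in ["tray_grip","scale"]:
  for c in("top","side"):
    env.get_image(c)
    for d in env.trace(c,n)[:3]:
        mk=d["mask"].astype(np.uint8); ys,xs=np.nonzero(mk)
        r=cv2.minAreaRect(np.c_[xs,ys].astype(np.float32))
        print(n,c,round(d["confidence"],2),mk.sum(),(xs.min(),xs.max(),ys.min(),ys.max()),r)
print(proj("top",[[.5,.284,.04],[.6,.284,.04],[.5,.384,.04]]))
E
```

```text
tray_grip top 0.9 894 (np.int64(160), np.int64(199), np.int64(221), np.int64(256)) ((180.4575653076172, 237.02362060546875), (29.624216079711914, 33.023712158203125), 60.945396423339844)
tray_grip top 0.72 758 (np.int64(279), np.int64(307), np.int64(194), np.int64(224)) ((292.6829528808594, 208.85365295410156), (26.503568649291992, 30.037376403808594), 6.34019136428833)
tray_grip side 0.87 817 (np.int64(298), np.int64(328), np.int64(170), np.int64(220)) ((312.0660705566406, 194.8217010498047), (49.58805847167969, 30.012508392333984), 87.1375961303711)
tray_grip side 0.72 643 (np.int64(257), np.int64(288), np.int64(108), np.int64(155)) ((267.955810546875, 133.12750244140625), (45.18157958984375, 28.33051109313965), 64.1336441040039)
tray_grip side 0.7 1089 (np.int64(246), np.int64(285), np.int64(157), np.int64(212)) ((259.7699890136719, 186.74468994140625), (50.580894470214844, 37.517642974853516), 56.72511291503906)
scale top 0.69 3026 (np.int64(354), np.int64(442), np.int64(152), np.int64(205)) ((396.40386962890625, 175.98077392578125), (83.93770599365234, 51.97077560424805), 11.309932708740234)
scale side 0.57 5632 (np.int64(329), np.int64(406), np.int64(231), np.int64(333)) ((368.12908935546875, 282.0987854003906), (101.70341491699219, 76.43367767333984), 87.61405944824219)
[[291.13999165 209.27651514]
 [291.82355381 184.6980908 ]
 [266.20631144 208.95443938]]
```

View pics/c1.png

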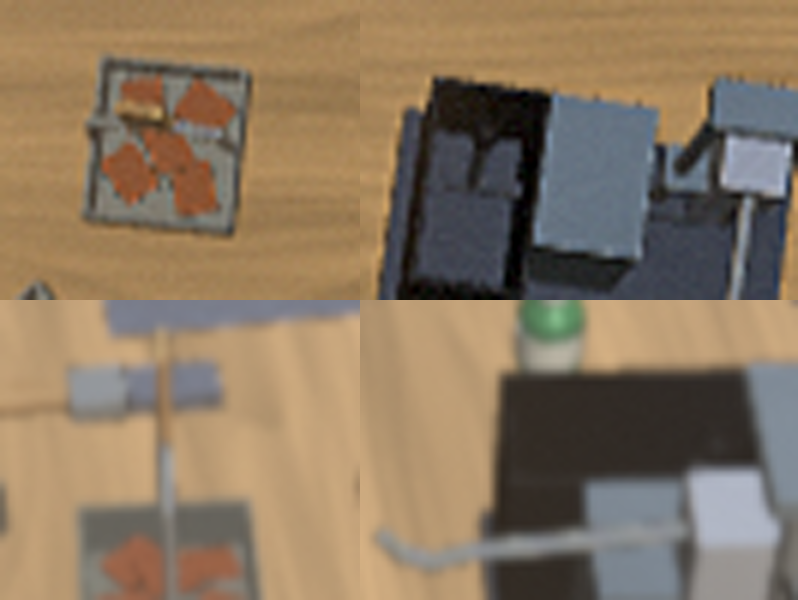

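Candidates for the tray in the top picture are at (293,209), (271,250) and (181,237). The farthest to the robot's right is (293,209), world ≈(0.50, 0.283), and the close crop shows its tab and bail. I'll overlay my pose estimates to check them.

```bash
python3 - <<'E'
from h import *
def T(o,yaw,pts):
    c,s=np.cos(yaw),np.sin(yaw); return [[o[0]+c*x-s*y,o[1]+s*x+c*y,z] for x,y,z in pts]
a=cv2.imread("pics/top0.png");b=cv2.imread("pics/side0.png");S=5
def draw(c,im,u,v,w,h,sets):
    o=crop(c,im,u,v,w,h,S)
    for P,col,cl in sets:
        q=((proj(c,P)-[u,v]+.5)*S).astype(int)
        cv2.polylines(o,[q.reshape(-1,1,2)],cl,col,1)
    return o
y=-.122;piv=(.6569,-.0224);org=(.6365,-.1685);tr=(.5015,.2825);ty=-.09
box=lambda x0,x1,y0,y1,z:[(x0,y0,z),(x1,y0,z),(x1,y1,z),(x0,y1,z)]
sc=[(T(piv,y,box(-.080,.045,-.0325,.0325,.135)),(0,255,255),True),(T(org,y,box(-.05,.05,.043,.114,.135)),(0,255,0),True),(T(org,y,box(-.09,.06,-.07,.2,.014)),(255,0,255),True),(T(org,y,[(-.15,0,.235),(-.13,0,.219),(-.025,0,.248)]),(0,0,255),False),
 (T(piv,y,[(0,0,.064),(-.02,0,.115)]),(0,128,255),False),(T(piv,y,[(0,0,.064),(.02,0,.115)]),(255,255,0),False)]
ts=[(T(tr,ty,box(-.055,.055,-.05,.05,.04)),(0,255,255),True),(T(tr,ty,[(0,-.015,.199),(0,.015,.199),(0,0,.131)]),(0,0,255),True)]
cv2.imwrite("pics/ov.png",np.vstack([np.hstack([draw("top",a,270,185,60,55,ts),draw("top",a,347,148,98,55,sc)]),np.hstack([draw("side",b,285,165,60,62,ts),draw("side",b,325,228,98,62,sc)])]))
E
```

```text
(no output)
```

View pics/ov.png

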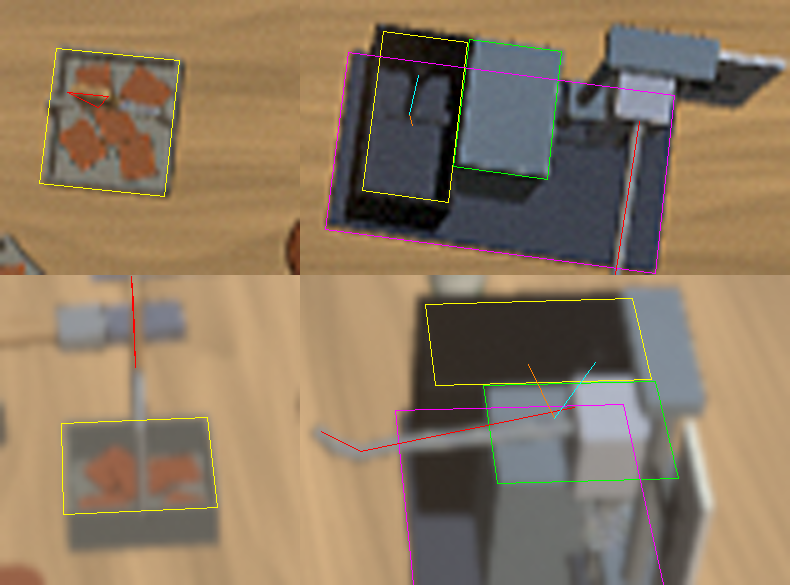

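The estimates agree with the picture to within 2–3 mm. I'm going above the well mouth with closed fingers, to the clear space on the locked side.

Call:
carry_out(moves=[[0,0,50,0,0,0,0],[0,0,50,0,0,0,0],[29,-40,2,0,0,-0.097,0],[29,-40,2,0,0,-0.097,0],[29,-40,2,0,0,-0.097,0],[29,-40,2,0,0,-0.097,0],[29,-40,2,0,0,-0.097,0],[29,-40,2,0,0,-0.097,0],[29,-40,2,0,0,-0.097,0],[29,-40,2,0,0,-0.097,0],[29,-40,2,0,0,-0.097,0],[29,-40,2,0,0,-0.097,0],[29,-40,2,0,0,-0.097,0],[29,-40,2,0,0,-0.097,0],[29,-40,2,0,0,-0.097,0],[29,-40,2,0,0,-0.095,0],[0,0,0,0,0,0,0],[0,0,0,0,0,0,0]], grip_force=20)

```text
t: 4.35
position: [0.5978, -0.0177, 0.3332]
tool_rot: [0.75, 0.661, -0.0, -0.001]
wrist_force: [-0.2, -0.5, 0.6]
opening: 0.0005
gripper_force: 0.0
```

Call:
carry_out(moves=[[4,2,-40,0,0,0,0],[0,0,-45,0,0,0,0],[0,0,-45,0,0,0,0],[0,0,-40,0,0,0,0],[0,0,-15,0,0,0,0],[0,0,-10,0,0,0,0],[0,0,-10,0,0,0,0],[0,0,-10,0,0,0,0],[0,0,-10,0,0,0,0],[0,0,0,0,0,0,0],[0,0,0,0,0,0,0]])

```text
t: 5.72
position: [0.6025, -0.0161, 0.1087]
tool_rot: [0.75, 0.661, 0.0, 0.0]
wrist_force: [0.8, 0.5, -0.4]
opening: 0.0005
gripper_force: 0.0
```

Call:
carry_out(moves=[[4,-0.5,0,0,0,0,0],[4,-0.5,0,0,0,0,0],[4,-0.5,0,0,0,0,0],[4,-0.5,0,0,0,0,0],[2,-0.2,0,0,0,0,0],[0,0,0,0,0,0,0]])

```text
t: 6.48
position: [0.6203, -0.0183, 0.1084]
tool_rot: [0.75, 0.661, 0.0, 0.0]
wrist_force: [0.6, 0.5, 0.6]
opening: 0.001
gripper_force: 0.0
```

Call:
carry_out(moves=[[3,-0.4,0,0,0,0,0],[3,-0.4,0,0,0,0,0],[0,0,0,0,0,0,0]])

```text
t: 6.85
position: [0.6265, -0.0191, 0.1085]
tool_rot: [0.75, 0.661, 0.0, 0.0]
wrist_force: [0.5, -0.2, 0.6]
opening: 0.0003
gripper_force: 0.0
```

Call:
carry_out(moves=[[3,-0.4,0,0,0,0,0],[3,-0.4,0,0,0,0,0],[0,0,0,0,0,0,0]])

```text
t: 7.22
position: [0.6325, -0.0199, 0.1085]
tool_rot: [0.75, 0.661, 0.0, 0.0]
wrist_force: [-0.8, 0.1, -0.4]
opening: 0.0006
gripper_force: 0.0
```

Call:
carry_out(moves=[[3,-0.4,0,0,0,0,0],[3,-0.4,0,0,0,0,0],[0,0,0,0,0,0,0]])

```text
t: 7.6
position: [0.6385, -0.0207, 0.1084]
tool_rot: [0.75, 0.661, 0.0, 0.0]
wrist_force: [-0.1, -0.5, -0.3]
opening: 0.0004
gripper_force: 0.0
```

Call:
carry_out(moves=[[3,-0.4,0,0,0,0,0],[2,-0.2,0,0,0,0,0],[0,0,0,0,0,0,0]])

```text
t: 7.98
position: [0.6434, -0.0213, 0.1085]
tool_rot: [0.75, 0.661, 0.0, 0.0]
wrist_force: [0.4, -0.0, -0.2]
opening: 0.0006
gripper_force: 0.0
```

Call:
carry_out(moves=[[3,-0.4,0,0,0,0,0],[0,0,0,0,0,0,0]])

```text
t: 8.22
position: [0.6465, -0.0217, 0.1085]
tool_rot: [0.75, 0.661, 0.0, 0.0]
wrist_force: [-0.5, 1.7, 0.3]
opening: 0.0007
gripper_force: 0.0
```

Call:
carry_out(moves=[[3,-0.4,0,0,0,0,0],[0,0,0,0,0,0,0]])

```text
t: 8.48
position: [0.6495, -0.0221, 0.1085]
tool_rot: [0.75, 0.661, 0.0, 0.0]
wrist_force: [-0.2, 0.5, 0.1]
opening: 0.0004
gripper_force: 0.0
```

Call:
carry_out(moves=[[2,-0.2,0,0,0,0,0],[0,0,0,0,0,0,0]])

```text
t: 8.72
position: [0.6514, -0.0222, 0.1085]
tool_rot: [0.75, 0.661, 0.0, 0.0]
wrist_force: [0.0, -0.7, 0.2]
opening: 0.0008
gripper_force: 0.0
```

Call:
carry_out(moves=[[1,-0.1,0,0,0,0,0],[0,0,0,0,0,0,0]])

```text
t: 8.98
position: [0.6523, -0.0224, 0.1085]
tool_rot: [0.75, 0.661, 0.0, 0.0]
wrist_force: [0.2, 0.3, -0.5]
opening: 0.0004
gripper_force: 0.0
```

Call:
carry_out(moves=[[1,-0.1,0,0,0,0,0],[0,0,0,0,0,0,0]])

```text
t: 9.22
position: [0.6533, -0.0224, 0.1085]
tool_rot: [0.75, 0.661, 0.0, 0.0]
wrist_force: [0.1, -0.0, 0.1]
opening: 0.0002
gripper_force: 0.0
```

Call:
carry_out(moves=[[1,-0.1,0,0,0,0,0],[0,0,0,0,0,0,0]])

```text
t: 9.48
position: [0.6543, -0.0225, 0.1085]
tool_rot: [0.75, 0.661, 0.0, 0.0]
wrist_force: [0.0, 0.5, 0.6]
opening: 0.0005
gripper_force: 0.0
```

Call:
carry_out(moves=[[1.5,-0.2,0,0,0,0,0],[0,0,0,0,0,0,0]])

```text
t: 9.72
position: [0.6559, -0.0228, 0.1085]
tool_rot: [0.75, 0.661, 0.0, 0.0]
wrist_force: [-0.1, -0.5, 0.6]
opening: 0.0004
gripper_force: 0.0
```

Call:
carry_out(moves=[[1,-0.1,0,0,0,0,0],[0,0,0,0,0,0,0]])

```text
t: 9.98
position: [0.6566, -0.0228, 0.1085]
tool_rot: [0.75, 0.661, -0.0, -0.0]
wrist_force: [1.0, 1.1, -0.7]
opening: 0.0004
gripper_force: 0.1
```

Call:
carry_out(moves=[[1,-0.1,0,0,0,0,0],[0,0,0,0,0,0,0]])

```text
t: 10.22
position: [0.657, -0.0229, 0.1084]
tool_rot: [0.75, 0.661, -0.001, -0.001]
wrist_force: [-1.9, 0.9, 0.5]
opening: 0.0004
gripper_force: 1.0
```

The well is clear up to the free side, and there is a light hard-stop contact (about 1.9 N) exactly where ball_free predicts. So the lever is already free and needs no flip. I'm backing off and going to the tray.

Call:
carry_out(moves=[[-6,0.7,0,0,0,0,0],[-8,1,0,0,0,0,0],[0,0,40,0,0,0,0],[0,0,50,0,0,0,0],[0,0,55,0,0,0,0],[0,0,47,0,0,0,50],[-18,37.7,0,0,0,0.004,50],[-18,37.7,0,0,0,0.004,50],[-18,37.7,0,0,0,0.004,50],[-18,37.7,0,0,0,0.004,50],[-18,37.7,0,0,0,0.004,50],[-18,37.7,0,0,0,0.004,50],[-18,37.7,0,0,0,0.004,50],[-16,37.7,0,0,0,0.004,50],[0,0,0,0,0,0,50],[0,0,0,0,0,0,50]])

```text
t: 12.22
position: [0.5017, 0.2798, 0.3006]
tool_rot: [0.739, 0.673, 0.0, 0.001]
wrist_force: [-0.2, -0.8, -0.1]
opening: 0.0467
gripper_force: 0.0
```

```bash
python3 - <<'E'
from h import *
s=env.state();print(s["t"],s["position"],s["joint_positions"].round(2))
im=env.get_image("side")[:,:,::-1]
r=[d for d in env.place_of("side","tray_grip")];print([(np.round(d["location"],4),d["confidence"]) for d in r])
cv2.imwrite("pics/g1.png",crop(0,im,270,90,110,140,4))
E
```

```text
12.225 [0.50169018 0.2798491  0.30056664] [ 0.39  0.24  1.33 -0.    1.58  0.48]
[(array([0.3822, 0.7276, 0.1781]), 0.95), (array([0.5051, 0.2834, 0.1804]), 0.7)]
```

View pics/g1.png

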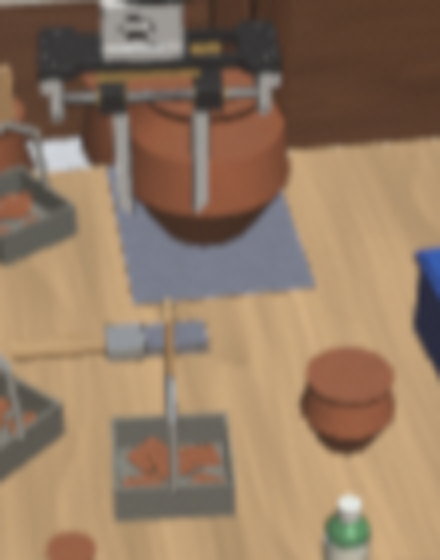

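Call:
carry_out(moves=[[2,1.5,-40,0,0,0,50],[0,0,-40,0,0,0,50],[0,0,-35,0,0,0,50],[0,0,-15,0,0,0,50],[0,0,-10.5,0,0,0,50],[0,0,0,0,0,0,50],[0,0,0,0,0,0,0],[0,0,0,0,0,0,0],[0,0,0,0,0,0,0],[0,0,0,0,0,0,0]], grip_force=30)

```text
t: 13.58
position: [0.5038, 0.282, 0.1603]
tool_rot: [0.74, 0.673, 0.0, 0.0]
wrist_force: [0.8, 0.6, 0.1]
opening: 0.0104
gripper_force: 0.0
```

Call:
carry_out(moves=[[0,0,0,0,0,0,0],[0,0,0,0,0,0,0],[0,0,5,0,0,0,0],[0,0,10,0,0,0,0],[0,0,10,0,0,0,0],[0,0,0,0,0,0,0]])

```text
t: 14.32
position: [0.5045, 0.2822, 0.1863]
tool_rot: [0.74, 0.673, 0.001, 0.0]
wrist_force: [-0.1, 0.4, -4.2]
opening: 0.0076
gripper_force: 30.0
```

Call:
carry_out(moves=[[0,0,20,0,0,0,0],[0,0,40,0,0,0,0],[0,0,40,0,0,0,0],[0,0,15,0,0,0,0],[-3.4,-18,0,0,0,0,0],[-6.8,-36,0,0,0,-0.003,0],[-6.8,-36,0,0,0,-0.003,0],[-6.8,-36,0,0,0,-0.003,0],[-6.8,-36,0,0,0,-0.003,0],[-6.8,-36,0,0,0,-0.003,0],[-6.8,-36,0,0,0,-0.003,0],[-6.8,-36,0,0,0,-0.003,0],[-6.8,-36,0,0,0,-0.003,0],[-6.8,-36,0,0,0,-0.003,0],[-6.8,-36,0,0,0,-0.003,0],[-6.8,-36,0,0,0,-0.002,0],[-3.4,-12,-10,0,0,0,0],[0,0,0,0,0,0,0],[0,0,0,0,0,0,0]])

```text
t: 16.7
position: [0.4217, -0.1429, 0.2893]
tool_rot: [0.75, 0.661, 0.0, -0.001]
wrist_force: [0.5, 0.6, -4.4]
opening: 0.0077
gripper_force: 30.0
```

```bash
python3 - <<'E'
from h import *
s=env.state();print(s["t"],s["position"],s["tool_rot"].round(4),s["wrist_force"])
o=[]
for c in("side","top"):
    im=env.get_image(c)[:,:,::-1]
    for n in("tray_bail","hook_seat","tray_grip"): print(c,n,[(np.round(d["location"],4).tolist(),round(d["confidence"],2)) for d in env.place_of(c,n)])
    u,v=(270,190) if c=="side" else (340,130)
    o.append(crop(c,im,u,v,130,140,3))
cv2.imwrite("pics/h1.png",np.hstack(o))
E
```

```text
16.7 [ 0.42166771 -0.1429451   0.28931277] [ 7.500e-01  6.614e-01  2.000e-04 -1.000e-03] [ 0.51726214  0.55547531 -4.43440756]
side tray_bail [([0.3364, 0.3631, 0.1286], 0.96), ([0.4207, -0.1466, 0.2613], 0.69), ([0.3858, 0.729, 0.1288], 0.56), ([0.4235, -0.1462, 0.3066], 0.22)]
side hook_seat [([0.5067, -0.1519, 0.2239], 0.85)]
side tray_grip [([0.4199, -0.1448, 0.3089], 0.67), ([0.3368, 0.361, 0.1788], 0.57)]
top tray_bail [([0.423, -0.1449, 0.2622], 0.9), ([0.3853, 0.7305, 0.1301], 0.74), ([0.3381, 0.3657, 0.1241], 0.7)]
top hook_seat [([0.5089, -0.1535, 0.2156], 0.71), ([0.6805, -0.024, 0.1143], 0.37)]
top tray_grip [([0.4216, -0.1385, 0.3048], 0.83), ([0.3326, 0.3658, 0.1761], 0.7), ([0.3802, 0.7278, 0.1775], 0.56)]
```

View pics/h1.png

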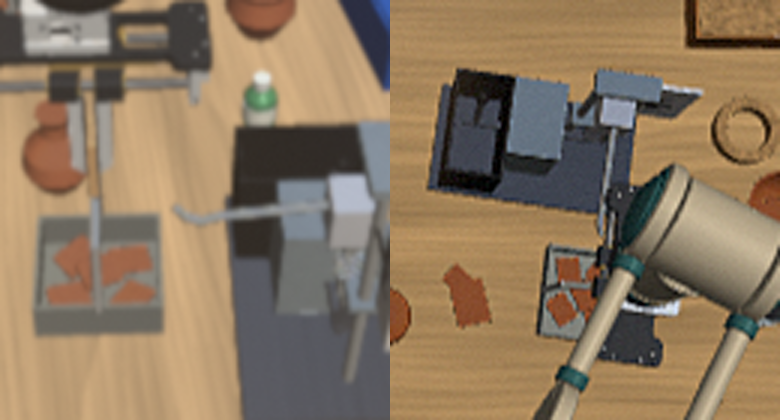

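Call:
carry_out(moves=[[8,-0.9,0,0,0,0,0],[12,-1.4,0,0,0,0,0],[15,-1.8,0,0,0,0,0],[15,-1.8,0,0,0,0,0],[15,-1.8,0,0,0,0,0],[13,-1.5,0,0,0,0,0],[8,-0.8,0,0,0,0,0],[0,0,0,0,0,0,0],[0,0,-8,0,0,0,0],[0,0,-8,0,0,0,0],[0,0,-8,0,0,0,0],[0,0,-6,0,0,0,0],[0,0,0,0,0,0,0],[0,0,0,0,0,0,0]])

```text
t: 18.85
position: [0.5083, -0.1542, 0.2602]
tool_rot: [0.75, 0.661, 0.0, 0.0]
wrist_force: [-0.4, -0.2, -3.9]
opening: 0.0079
gripper_force: 30.0
```

```bash
python3 - <<'E'
from h import *
s=env.state();print(s["t"],s["position"],s["tool_rot"].round(4),s["wrist_force"])
im=env.get_image("side")[:,:,::-1]
for n in("tray_bail","hook_seat"): print(n,[(np.round(d["location"],4).tolist(),round(d["confidence"],2)) for d in env.place_of("side",n)])
cv2.imwrite("pics/h2.png",crop(0,im,290,170,130,150,4))
E
```

```text
18.85 [ 0.50828218 -0.15419995  0.26019732] [7.502e-01 6.612e-01 1.000e-04 3.000e-04] [-0.37252687 -0.15806061 -3.90528045]
tray_bail [([0.3347, 0.365, 0.1294], 0.87), ([0.3821, 0.7296, 0.1305], 0.7), ([0.5063, -0.1573, 0.2324], 0.68)]
hook_seat [([0.503, -0.151, 0.2232], 0.9)]
```

View pics/h2.png

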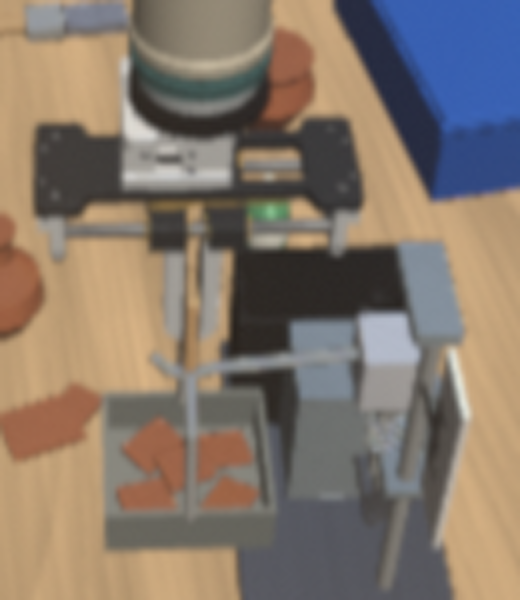

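The bail at (192,375) stands right over the hook's trough, inside the upturned tip. I'm lowering it slowly.

Call:
carry_out(moves=[[0,0,-3,0,0,0,0],[0,0,-3,0,0,0,0],[0,0,-3,0,0,0,0],[0,0,-3,0,0,0,0],[0,0,-2,0,0,0,0],[0,0,-2,0,0,0,0],[0,0,-2,0,0,0,0],[0,0,-2,0,0,0,0],[0,0,-2,0,0,0,0],[0,0,0,0,0,0,0],[0,0,0,0,0,0,0]])

```text
t: 20.38
position: [0.5081, -0.1541, 0.2381]
tool_rot: [0.75, 0.661, 0.0, 0.0]
wrist_force: [-0.0, 0.8, -1.9]
opening: 0.0076
gripper_force: 30.0
```

Call:
carry_out(moves=[[0,0,-2,0,0,0,0],[0,0,-2,0,0,0,0],[0,0,-2,0,0,0,0],[0,0,-2,0,0,0,0],[0,0,0,0,0,0,0]])

```text
t: 21.0
position: [0.5082, -0.1541, 0.23]
tool_rot: [0.75, 0.661, 0.0, 0.0]
wrist_force: [-0.5, 0.5, -0.6]
opening: 0.0077
gripper_force: 30.0
```

Call:
carry_out(moves=[[0,0,-1,0,0,0,0],[0,0,-1,0,0,0,0],[0,0,0,0,0,0,0]])

```text
t: 21.38
position: [0.5082, -0.1541, 0.228]
tool_rot: [0.75, 0.661, 0.0, 0.0]
wrist_force: [-0.3, 1.6, 0.7]
opening: 0.0077
gripper_force: 30.0
```

Call:
carry_out(moves=[[0,0,0,0,0,0,0],[0,0,0,0,0,0,0]])

```text
t: 21.62
position: [0.5082, -0.1541, 0.2281]
tool_rot: [0.75, 0.661, 0.0, 0.0]
wrist_force: [0.2, 1.1, 0.6]
opening: 0.0079
gripper_force: 30.0
```

The spring now carries the weight (wrist force about 0). I'm releasing gently.

Call:
carry_out(moves=[[0,0,0,0,0,0,0],[0,0,0,0,0,0,9],[0,0,0,0,0,0,11],[0,0,0,0,0,0,14],[0,0,0,0,0,0,20],[0,0,0,0,0,0,30],[0,0,0,0,0,0,40],[0,0,0,0,0,0,40],[0,0,0,0,0,0,40]], grip_force=5)

```text
t: 22.75
position: [0.5081, -0.1542, 0.228]
tool_rot: [0.75, 0.661, 0.0, 0.0]
wrist_force: [-0.4, 0.2, -0.6]
opening: 0.0376
gripper_force: 0.0
```

```bash
python3 - <<'E'
from h import *
s=env.state();print(s["t"],s["position"],s["opening"],s["wrist_force"])
im=env.get_image("side")[:,:,::-1]
cv2.imwrite("pics/h3.png",crop(0,im,290,170,130,150,4))
E
```

```text
22.75 [ 0.50812288 -0.15416741  0.22801401] 0.037620530612323164 [-0.36482945  0.22304034 -0.62653865]
```

View pics/h3.png

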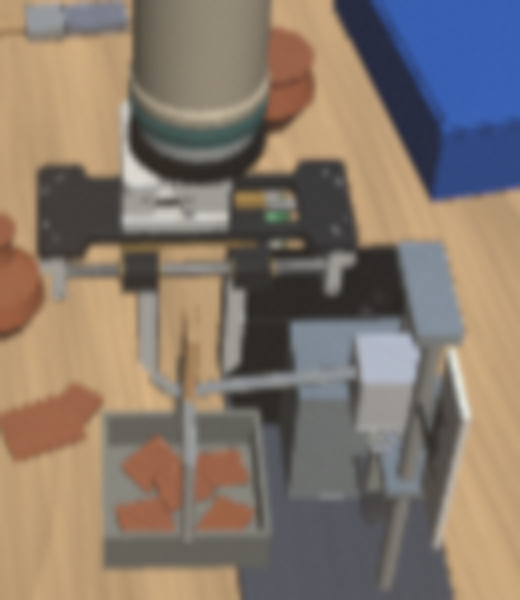

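Call:
carry_out(moves=[[0,0,5,0,0,0,40],[0,0,10,0,0,0,40],[0,0,15,0,0,0,40],[0,0,25,0,0,0,40],[0,0,40,0,0,0,40],[0,0,40,0,0,0,40],[-30,0,30,0,0,0,40],[-40,20,0,0,0,0,40],[-40,30,0,0,0,0,40],[-40,30,0,0,0,0,40],[0,0,0,0,0,0,40],[0,0,0,0,0,0,40],[0,0,0,0,0,0,40],[0,0,0,0,0,0,40],[0,0,0,0,0,0,40],[0,0,0,0,0,0,40]])

```text
t: 24.8
position: [0.3583, -0.0743, 0.3928]
tool_rot: [0.75, 0.661, -0.0, -0.0]
wrist_force: [0.0, -0.1, 0.4]
opening: 0.0373
gripper_force: 0.0
```

```bash
python3 - <<'E'
from h import *
s=env.state();print(s["t"],s["position"],s["wrist_force"])
o=[]
for k in range(2):
    im=env.get_image("side")[:,:,::-1]; o.append(crop(0,im,290,180,100,150,4))
    print([np.round([*d["location"],d["confidence"]],4) for n in("tray_bail","tray_grip","hook_seat") for d in env.place_of("side",n) if d["location"][1]<0])
cv2.imwrite("pics/h4.png",np.hstack(o))
E
```

```text
24.8 [ 0.3583385  -0.07431249  0.3927829 ] [ 0.02360028 -0.11715076  0.36123135]
[array([ 0.5079, -0.1557,  0.2048,  0.88  ]), array([ 0.5087, -0.1538,  0.25  ,  0.76  ]), array([ 0.5063, -0.1503,  0.2008,  0.82  ])]
[array([ 0.5043, -0.1581,  0.2021,  0.84  ]), array([ 0.6552, -0.0172,  0.0637,  0.54  ]), array([ 0.5107, -0.1548,  0.2505,  0.63  ]), array([ 0.505 , -0.1527,  0.2025,  0.86  ])]
```

View pics/h4.png

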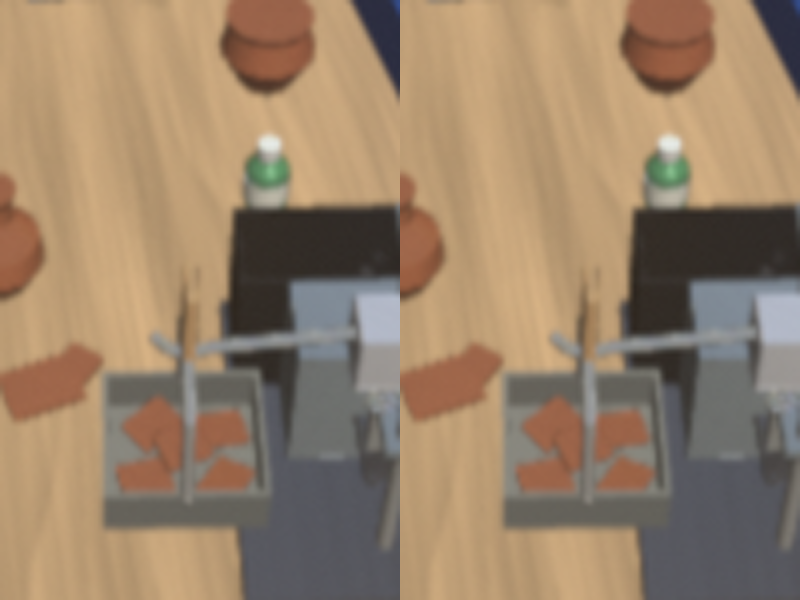

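The tray hangs upright and still on the hook at (190,350), sagged by about 18–20 mm. The bystanders in view are in place.

Call:
carry_out(moves=[[0,0,0,0,0,0,40],[0,0,0,0,0,0,40],[0,0,0,0,0,0,40],[0,0,0,0,0,0,40],[0,0,0,0,0,0,40],[0,0,0,0,0,0,40],[0,0,0,0,0,0,40],[0,0,0,0,0,0,40]])

```text
t: 26.2
position: [0.3581, -0.0741, 0.393]
tool_rot: [0.75, 0.661, 0.0, 0.0]
wrist_force: [0.3, 0.6, 1.1]
opening: 0.0375
gripper_force: 0.0
```

```bash
python3 -c "
from workcell import env
print(env.hand_in())"
```

```text
the job is handed in; nothing more can be done
None
```

Job handed in at about 26 s: the lock lever felt already free, so I did not flip it, and the tray was left hanging upright on the hook with the spring settled at about 2 cm of sag (tray about 4 N), the robot clear of it.

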